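Turn the footed display board over onto its feet

ROBOT

A 6-joint arm with a two-finger parallel gripper is mounted at the origin on the work surface. World frame = base frame: x ahead of the robot, y to its left, z up, the work surface at z = 0. Lengths are in m, angles in rad, forces in N, time in s.
With the tool pointing down it reaches from about 0.4 to 0.825 m from the base axis. Payload 7 kg.
Tool frame: the origin (TCP) lies midway between the tips of the shut fingers; the grasp point (between the pads) lies 19 mm behind it; z points along the fingers, x is the direction in which the jaws open and shut, and the axes are right-handed (so a half turn about z gives the same grasp; the last joint's range is limited). The gripper opens to 88 mm and grips with 3 to 60 N. Pads are 19 mm wide; open, the fingers measure 130 mm over their backs; the gripper's body (78 mm by 193 mm) begins 47 mm behind the grasp point.
Start: joints at [1.455, 0.359, 0.012, 0, -1.224, -0.288], TCP at [0.265, 0.621, 0.2] pointing down, gripper open.
Joint ranges: [-3.07, 3.07], [-1.43, 2.12], [-1.02, 1.25], [-3.03, 1.67], [-3.05, -0], [-3.03, 3.03]. Speed limits (rad/s): [2.39, 2.39, 3.01, 3.14, 3.14, 3.14].

INTERFACE

Orientations are given as a unit quaternion [w, x, y, z].
In Python, from rig import get_state, capture, close_job gives the robot as it stands.
- The arm moves only by the tool apply_moves, never from a script. Its argument "increments" is a list of rows, each a list of 7 numbers: the turn, a rotation vector about the tool's x, y, z in rad, then the shift along the tool's x, y, z in cm, then the finger opening in cm, from 0 to 8.76. A call has 1 to 12 rows; each row is the pose to reach, as a shift and turn from the pose measured when the call began, along the tool's axes at that moment; what a row does not reach only later rows make up. A row lasts 1/12 s, in which the tool goes at most 41.7 mm and 7.16 degrees, less where a joint would pass 70% of its speed; a pose out of reach is approached as far as the arm can. A call with a gripper value outside its range is refused whole. The fingers move at their own pace and stop on an object; "force" is the grip in N (left out, the last holds). Time passes only in rows, so rows that repeat a pose let the fingers close. It gives the time, the measured TCP pose, the force and the opening at its end, in the units of the state.
- get_state(): the state, without advancing time (a new reading comes with each control period).
- capture(name): name is "side" or "top" or "wrist"; returns a dict with "pixels" (420x560x3 uint8, red, green, blue), "range_z" (420x560 float32, m along the optical axis (not along the pixel's ray), 0 where there is no reading), "intrinsics" (3x3 intrinsics, pixels), "origin" and "rotation" of the camera in the world. Camera axes: x right, y down, z forward; pixel columns grow to the right and rows downward; lengths in m; the calibration is good to about 2 mm. The wrist camera is an equidistant fisheye: a pixel r from the principal point sees the ray r / f radians off the axis. A picture is of the moment at which its call begins.
- close_job(): hands the job in, once; it reports no verdict.
The state is a dict: "clock": time; "qpos": joint angles; "joint_vel": joint speeds; "joint_torque": joint torques, N m; "ee_pos": TCP position; "eef_rot": TCP orientation; "ft_force": force on the tool from outside, world axes, zero at the start; "moment": the same for the moment, N m; "opening": finger opening in m.
Only numpy, scipy, OpenCV 4.12 (cv2) and the standard library are available. Lean on these libraries where they do the work, as an engineer would, in place of code of your own. Each camera call takes 0.05 s, during which the arm holds its last target. There are 200 camera calls.

TASK

Two plywood boards lean against the green fence. Take the one with four rubber feet: push its lower edge towards the fence until the board stands nearly upright against it, let it stand there a moment, then tip its top back towards the robot so that it lies flat on its four feet in front of the fence, square to it. Leave the other board, the one with a wooden cleat, leaning as it is.

Things in the scene. Friction and masses are not known exactly. Their poses are not given: they have to be found in the camera images.
- footed_board: loose plywood board, 140 (own x) x 130 (own y) x 12 mm, about 0.2 kg, four black rubber feet (18 mm wide, 10 tall, at x +-52, y +-50 mm) on its +z face. Origin: centre of the bare face. At the start it leans squarely, 40 degrees from level, bare face on the fence's top edge, feet up and towards the robot, +x edge highest. Turned over, +z points down and the origin is 22 mm above the table.
- lower_edge (a point): middle of the footed board's lower (-x) edge on its bare face; on the table, 96 mm in front of the fence. Pushed low here (82 mm free between feet) the board slides up over the fence; 25 mm from it, it stands by itself at about 73 degrees, some 50 mm showing above the fence to pull from behind. It then is 134 mm tall: a hand leaning back 25 degrees towards the robot clears it.
- cleat_board: the other plywood board, to be left alone: 140 (own x) x 100 (own y) x 12 mm, no feet but one pale wooden cleat (22 x 80 x 10 mm) across the middle of its +z face. It leans on the fence in the same way beside the footed board, 220 mm or more from it centre to centre. Origin: centre of the face without the cleat.
- fence: green steel upstand fixed on the table: 580 mm long (own y), 18 thick (own x), 80 high, with a 4 mm high flange to 39 mm behind its centre. Origin: on the table under the upstand's middle, so its front face is at x = -9 mm; +x points away from the robot, the boards lean on the -x side. Along the boards, 60 mm behind it and 250 mm in front of it are free of other things.
Not all that is in view belongs to the job. Leave any purple look-alike of the footed_board alone.

How it is judged:
On the way:
1. the footed board stands against the fence, within 30 degrees of upright (angle between footed_board's own z axis and vertical between 1.05 and 1.75 rad and x of footed_board in the frame of fence between -0.05 and 0.02 m and height (world z) of footed_board below 0.09 m), for 0.2 s.
At the end, for the whole second after the job is handed in: the footed board lies turned over on its feet on the table (level within 10 degrees), at rest, on the robot's side of the fence with its centre within 250 mm of it and its edges square to the fence within 14 degrees; the cleat board is within 20 mm of where it was (angle between footed_board's own z axis and vertical above 2.96 rad and height (world z) of footed_board below 0.035 m and x of footed_board in the frame of fence between -0.25 and -0.05 m and linear speed of footed_board below 0.02 m/s and angular speed of footed_board below 0.2 rad/s and distance of cleat_board from where it was at the start of the episode below 0.02 m and angle between the y axis of footed_board and the y axis of fence, either way round below 0.25 rad); the robot touches nothing.
It fails at once if the cleat board is disturbed (moved by more than 25 mm) (distance of cleat_board from where it was at the start of the episode above 0.025 m).
It also fails if it takes over 45 s, if anything falls off the work surface, if the arm or the gripper's body presses on something with over 40 N, if the wrist force passes 120 N, or if a joint passes its speed limit or range.

## Working session

There is one attempt and no reset: what is moved stays moved. The work goes in short steps, Python scripts to look and compute and a tool call to move; the robot and the scene stay as the last step left them, time stands still between calls to the robot, and variables do not carry over. Pictures are saved under pics/ and viewed, about 8 in all and at most 12, crops included, and the job is handed in when it is done.

Besides the shell and the picture viewer there is one more tool, called after "Emit:" as a command line: name --pt "numbers of a row" for each row, then --argument value for the rest. apply_moves: Moves the arm, as the interface text tells. Its arguments: {"type":"object","properties":{"increments":{"type":"array"},"force":{"type":"number"}},"required":["increments"]}

```bash
mkdir -p pics; cat > h.py <<'E'
import numpy as np, cv2
from rig import get_state, capture, close_job
def save(c,n): cv2.imwrite('pics/'+n,cv2.cvtColor(c['pixels'],cv2.COLOR_RGB2BGR))
def pts(c):
    K=c['intrinsics'];z=c['range_z'];v,u=np.mgrid[:z.shape[0],:z.shape[1]]
    P=np.stack([(u-K[0][2])/K[0][0]*z,(v-K[1][2])/K[1][1]*z,z],-1)
    return P@np.array(c['rotation']).T+np.array(c['origin'])
E
python3 - <<'E'
from h import *
t=capture('top');s=capture('side')
save(t,'t0.png');save(s,'s0.png')
for n,c in(('t',t),('s',s)):
    np.savez(n+'0.npz',**{k:np.array(v) for k,v in c.items()}); print(c['origin'],c['rotation'],c['intrinsics'])
print(get_state())
E
```

```text
[0.31700956 0.02379119 0.94827547] [-0.04983958  0.70658699 -0.70456496  0.04288424] [[433.32150521   0.         283.15342065]
 [  0.         433.32150521 204.24383628]
 [  0.           0.           1.        ]]
[ 0.31778075 -0.71887519  0.96681938] [-0.33891406  0.9375648  -0.07466047  0.02313711] [[515.2132398    0.         277.59043127]
 [  0.         515.2132398  219.32473764]
 [  0.           0.           1.        ]]
{'clock': 0.1, 'qpos': array([ 1.45511473e+00,  3.59336454e-01,  1.11844891e-02, -3.19388400e-04,
       -1.22407764e+00, -2.88098449e-01]), 'joint_vel': array([ 7.60888897e-05, -2.55458342e-03,  1.62566889e-03,  1.37143283e-03,
       -1.50681119e-03,  1.00137928e-03]), 'joint_torque': array([-2.46845695e-03, -5.84163237e+01,  2.93749398e+01,  7.01562837e+00,
        1.01862982e-02, -4.32853369e-05]), 'ee_pos': array([0.26504638, 0.62029279, 0.19891553]), 'eef_rot': array([-5.76149916e-04, -5.50909463e-01,  8.34564694e-01, -4.51853725e-04]), 'ft_force': array([ 0.35416774, -0.15332168,  0.24132892]), 'moment': array([ 0.02308531, -0.002044  ,  0.00403471]), 'opening': 0.08768289010716822}
```

View pics/t0.png

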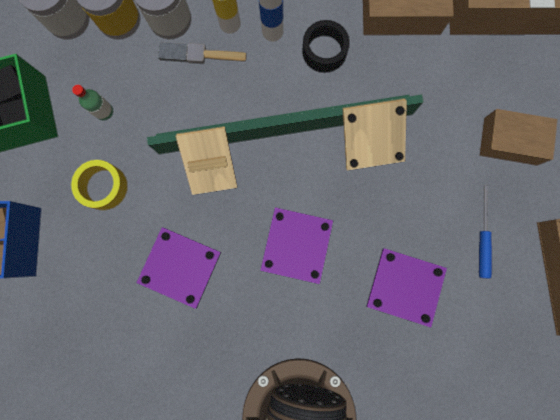

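View pics/s0.png

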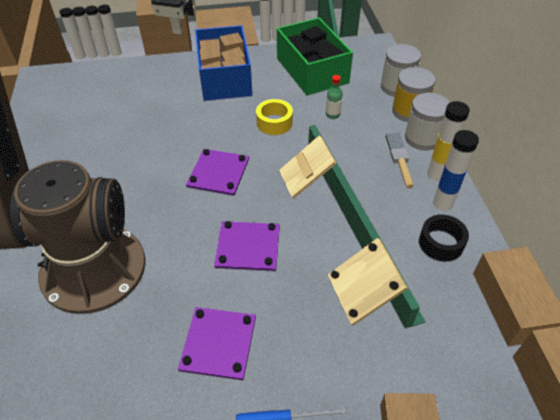

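The top view shows three kinds of candidate:
- Plywood board with four black feet at (377,134). This matches footed_board.
- Plywood board with a pale cleat at (207,160). This is cleat_board.
- Purple look-alikes at (179,267), (297,245) and (407,287). These stay untouched.

Next I'll measure, and confirm the target in a crop.

```bash
cat > m.py <<'E'
from h import *
def analyse(c, verbose=True):
    P=pts(c); hsv=cv2.cvtColor(c['pixels'],cv2.COLOR_RGB2HSV)
    return P,hsv
E
python3 - <<'E'
from h import *
for n in 'ts':
    c=dict(np.load(n+'0.npz')); P=pts(c); hsv=cv2.cvtColor(c['pixels'],cv2.COLOR_RGB2HSV)
    H,S,V=[hsv[...,i] for i in range(3)]
    ok=c['range_z']>0
    tab=ok&(S<60)&(abs(P[...,2])<.02); print(n,'table z',np.median(P[tab][:,2]))
    g=ok&(H>60)&(H<95)&(S>80)&(P[...,0]>.4)&(P[...,0]<.75)&(abs(P[...,1])<.36)
    q=P[g]; top=q[abs(q[:,2]-.08)<.006]
    vx,vy,x0,y0=cv2.fitLine(top[:,:2].astype(np.float32),cv2.DIST_HUBER,0,.01,.01).ravel()
    d=np.array([vx,vy]);d*=np.sign(d[1]); s=(top[:,:2]-[x0,y0])@d; w=(top[:,:2]-[x0,y0])@[d[1],-d[0]]
    print('fence top',len(top),'z',np.median(top[:,2]),'dir',d,'ends',[x0,y0]+d*s.min(),[x0,y0]+d*s.max(),'width',np.percentile(w,[1,50,99]))
    cen=np.array([x0,y0])+d*(s.min()+s.max())/2; nrm=np.array([d[1],-d[0]])
    print('centre',cen,'yaw',np.arctan2(-d[0],d[1]))
    wd=(ok&(H>10)&(H<28)&(S>60)&(V>120)&(P[...,0]>.35)&(P[...,0]<.72)&(abs(P[...,1])<.3)).astype(np.uint8)
    k,l,st,_=cv2.connectedComponentsWithStats(wd)
    for i in range(1,k):
        if st[i,4]<500: continue
        b=P[l==i]; fx=(b[:,:2]-cen)@nrm; fy=(b[:,:2]-cen)@d
        A=np.c_[fx,fy,np.ones(len(fx))]; co=np.linalg.lstsq(A,b[:,2],rcond=None)[0]
        print(' board px',st[i],'fx',np.percentile(fx,[.5,99.5]),'fy',np.percentile(fy,[.5,99.5]),'z',np.percentile(b[:,2],[.5,99.5]),'tilt',np.degrees(np.arctan(co[:2])))
    if n=='t': cv2.imwrite('pics/c0.png',cv2.resize(cv2.cvtColor(c['pixels'][80:200,140:440],cv2.COLOR_RGB2BGR),None,fx=2.6,fy=2.6,interpolation=cv2.INTER_CUBIC))
E
```

```text
Traceback (most recent call last):
  File "h.py", line 7, in pts
    return P@np.array(c['rotation']).T+np.array(c['origin'])
           ~^~~~~~~~~~~~~~~~~~~~~~~~~~
ValueError: matmul: Input operand 1 has a mismatch in its core dimension 0, with gufunc signature (n?,k),(k,m?)->(n?,m?) (size 4 is different from 3)
```

```bash
rm m.py; cat > h.py <<'E'
import numpy as np, cv2
from scipy.spatial.transform import Rotation as R
from rig import get_state, capture, close_job
def rot(q): return R.from_quat(np.array(q),scalar_first=True)
def save(c,n): cv2.imwrite('pics/'+n,cv2.cvtColor(c['pixels'],cv2.COLOR_RGB2BGR))
def pts(c):
    K=c['intrinsics'];z=c['range_z'];v,u=np.mgrid[:z.shape[0],:z.shape[1]]
    P=np.stack([(u-K[0][2])/K[0][0]*z,(v-K[1][2])/K[1][1]*z,z],-1)
    return P@rot(c['rotation']).as_matrix().T+np.array(c['origin'])
def masks(c):
    P=pts(c); H,S,V=cv2.split(cv2.cvtColor(c['pixels'],cv2.COLOR_RGB2HSV)); ok=c['range_z']>0
    g=ok&(H>60)&(H<95)&(S>80)&(P[...,0]>.4)&(P[...,0]<.75)&(abs(P[...,1])<.36)
    w=ok&(H>10)&(H<28)&(S>60)&(V>120)&(P[...,0]>.3)&(P[...,0]<.75)&(abs(P[...,1])<.32)
    return P,ok,S,g,w
def boards(P,w,cen,nrm,d):
    k,l,st,_=cv2.connectedComponentsWithStats(w.astype(np.uint8))
    for i in range(1,k):
        if st[i,4]<300: continue
        b=P[l==i]; fx=(b[:,:2]-cen)@nrm; fy=(b[:,:2]-cen)@d
        co=np.linalg.lstsq(np.c_[fx,fy,np.ones(len(fx))],b[:,2],rcond=None)[0]
        print(' board px',st[i],'fx',np.percentile(fx,[.5,99.5]).round(4),'fy',np.percentile(fy,[.5,99.5]).round(4),'z',np.percentile(b[:,2],[.5,99.5]).round(4),'tilt',np.degrees(np.arctan(co[:2])).round(1))
E
cat > a.py <<'E'
from h import *
for n in 'ts':
    c=dict(np.load(n+'0.npz')); P,ok,S,g,w=masks(c)
    tab=ok&(S<60)&(abs(P[...,2])<.02); print(n,'table z',np.median(P[tab][:,2]))
    q=P[g]; top=q[abs(q[:,2]-.08)<.006]
    vx,vy,x0,y0=cv2.fitLine(top[:,:2].astype(np.float32),cv2.DIST_HUBER,0,.01,.01).ravel()
    d=np.array([vx,vy]);d*=np.sign(d[1]); nrm=np.array([d[1],-d[0]])
    s=(top[:,:2]-[x0,y0])@d; ww=(top[:,:2]-[x0,y0])@nrm
    cen=np.array([x0,y0])+d*(s.min()+s.max())/2
    print('fence',len(top),'z',np.median(top[:,2]),'dir',d,'len',np.ptp(s),'width',np.percentile(ww,[1,50,99]),'cen',cen)
    boards(P,w,cen,nrm,d)
    if n=='t': cv2.imwrite('pics/c0.png',cv2.resize(cv2.cvtColor(c['pixels'][80:200,140:440],cv2.COLOR_RGB2BGR),None,fx=2.6,fy=2.6,interpolation=cv2.INTER_CUBIC))
E
python3 a.py
```

```text
t table z 0.000266750775547997
fence 1445 z 0.0798514001763545 dir [-0.16064644  0.987012  ] len 0.5761383316281352 width [-0.0089594  -0.00014147  0.00951794] cen [0.60876566 0.02903202]
 board px [ 343   99   64   71 3529] fx [-0.1111  0.0024] fy [-0.2474 -0.1195] z [0.0101 0.0991] tilt [38.6 -0.3]
 board px [ 176  127   61   67 2948] fx [-0.1103  0.0059] fy [0.1261 0.2289] z [0.009  0.0987] tilt [37.9 -1.3]
s table z -4.687793884239344e-05
fence 908 z 0.07962774809038736 dir [-0.15967895  0.987169  ] len 0.5798418874125397 width [-0.00872098 -0.00016103  0.00962231] cen [0.60966386 0.02818438]
 board px [ 280  136   56   62 1736] fx [-0.1101  0.0047] fy [0.1251 0.2467] z [0.007  0.0993] tilt [38.3 -0.3]
 board px [ 328  239   80   86 3485] fx [-0.1103  0.003 ] fy [-0.2483 -0.1186] z [0.0088 0.0989] tilt [38.8  0. ]
```

View pics/c0.png

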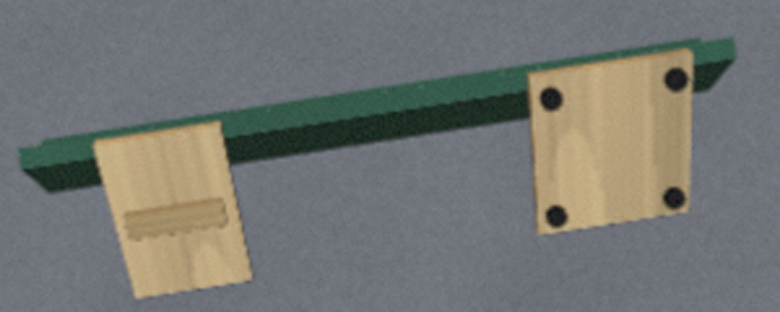

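The crop settles it: the right-hand plywood board, with feet at crop (550,98), (676,78), (556,216) and (674,198), is the target. Top and side measurements agree to about 1 mm, and the board sizes and 40° tilt fit. The next script is a planner that converts fence-frame poses into move numbers.

```bash
cat > plan.py <<'E'
from h import *
D=np.array([-.1602,.9871]);D/=np.linalg.norm(D);N=np.array([D[1],-D[0]]);C=np.array([.6092,.0286])
def pose(fx,fy,z,tilt,sgn):
    """tilt deg>0: hand leans back to the robot (tips forward)"""
    t=np.radians(tilt);n3=np.r_[N,0];d3=np.r_[D,0]
    zt=n3*np.sin(t)-np.array([0,0,1])*np.cos(t);xt=sgn*d3;yt=np.cross(zt,xt)
    return np.r_[C+N*fx+D*fy,z],R.from_matrix(np.c_[xt,yt,zt])
def fence(p): return ((np.array(p[:2])-C)@N*1e3).round(1),((np.array(p[:2])-C)@D*1e3).round(1),(p[2]*1e3).round(1)
def plan(way,sgn):
    s=get_state();r0=rot(s['eef_rot']);p0=np.array(s['ee_pos'])
    print('t',round(s['clock'],2),'at',fence(p0),'F',s['ft_force'].round(1),'op',round(s['opening'],3),'q',s['qpos'].round(2))
    for w in way:
        p,r=pose(*w,sgn)
        print(w,(r0.inv()*r).as_rotvec().round(3).tolist(),(r0.inv().apply(p-p0)*100).round(2).tolist())
E
python3 - <<'E'
from plan import *
for s in(1,-1):
    plan([(-.07,.2,.2,0),(-.16,-.1835,.15,12)],s)
c=dict(np.load('t0.npz'));P=pts(c);hsv=cv2.cvtColor(c['pixels'],cv2.COLOR_RGB2HSV)
m=(hsv[...,0]>130)&(hsv[...,0]<160)&(hsv[...,1]>100)
k,l,st,_=cv2.connectedComponentsWithStats(m.astype(np.uint8))
for i in range(1,k):
    if st[i,4]>500:
        q=P[l==i];print('purple fx',np.percentile((q[:,:2]-C)@N,[1,99]),'fy',np.percentile((q[:,:2]-C)@D,[1,99]),q[:,2].max())
E
```

```text
t 0.1 at (np.float64(-244.9), np.float64(639.2), np.float64(198.9)) F [ 0.4 -0.2  0.2] op 0.088 q [ 1.46  0.36  0.01 -0.   -1.22 -0.29]
(-0.07, 0.2, 0.2, 0) [-0.002, -0.0, 2.577] [27.74, -38.28, -0.06]
(-0.16, -0.1835, 0.15, 12) [-0.08, -0.27, 2.565] [64.94, -51.21, 4.99]
t 0.1 at (np.float64(-244.9), np.float64(639.2), np.float64(198.9)) F [ 0.4 -0.2  0.2] op 0.088 q [ 1.46  0.36  0.01 -0.   -1.22 -0.29]
(-0.07, 0.2, 0.2, 0) [0.0, -0.001, -0.565] [27.74, -38.28, -0.06]
(-0.16, -0.1835, 0.15, 12) [0.204, -0.061, -0.563] [64.94, -51.21, 4.99]
purple fx [-0.33486598 -0.18030447] fy [-0.05746953  0.09161803] 0.9482754701046312
purple fx [-0.34360912 -0.18559392] fy [0.19144279 0.35588496] 0.9482754701046312
purple fx [-0.45795267 -0.30261258] fy [-0.27674069 -0.1173205 ] 0.9482754701046312
```

Emit:
apply_moves --pt "0 0 0.12 3 -4 -0.2 6" --pt "0 0 0.24 6 -8 -0.5 5" --pt "0 0 0.36 8.5 -11.5 -1 4" --pt "0 0 0.48 11 -15 -1 3" --pt "0 0 0.6 13.5 -18.5 -1 2" --pt "0 0 0.72 16 -22 -1 2" --pt "0 0 0.84 18.5 -25.5 -1 2" --pt "0 0 0.96 21 -29 -1 2" --pt "0 0 1.08 23.5 -32.5 -1 2" --pt "0 0 1.2 26 -36 -1 2" --pt "0 0 1.32 28 -38 -1 2" --pt "0 0 1.44 31 -39 -1 2"

```text
clock: 1.1
ee_pos: [0.5034, 0.1833, 0.2088]
eef_rot: [-0.0, 0.139, 0.99, -0.001]
ft_force: [1.2, -0.4, -0.1]
opening: 0.0208
```

```bash
python3 - <<'E'
from plan import *
plan([(-.12,0,.2,0),(-.16,-.1835,.15,12)],1)
E
```

```text
t 1.1 at (np.float64(-79.7), np.float64(169.6), np.float64(208.8)) F [ 1.2 -0.4 -0.1] op 0.021 q [ 0.72  0.12 -0.28  0.   -1.17 -1.  ]
(-0.12, 0, 0.2, 0) [-0.002, 0.001, 1.131] [-3.58, -17.06, 0.92]
(-0.16, -0.1835, 0.15, 12) [-0.189, -0.117, 1.127] [-7.78, -35.36, 5.96]
```

Emit:
apply_moves --pt "0 0 0.1 -1 -3.5 0 2" --pt "0 0 0.2 -2 -7 0 2" --pt "0 0 0.3 -3 -10.5 0 2" --pt "0 0 0.42 -3.5 -14 0 2" --pt "0 0 0.54 -4 -17.5 0 2" --pt "-0.03 -0.02 0.66 -5 -21 0.5 2" --pt "-0.06 -0.04 0.78 -6 -24.5 1.5 2" --pt "-0.1 -0.06 0.9 -7 -28 2.5 2" --pt "-0.15 -0.09 1.02 -7.5 -31.5 4 2" --pt "-0.19 -0.12 1.13 -7.8 -35 5 2" --pt "-0.19 -0.12 1.13 -7.8 -35.4 5.9 2" --pt "-0.19 -0.12 1.13 -7.8 -35.4 5.9 2"

```text
clock: 2.1
ee_pos: [0.4779, -0.1803, 0.1486]
eef_rot: [0.068, 0.647, 0.755, 0.079]
ft_force: [-0.6, 0.1, 0.1]
opening: 0.0199
```

```bash
python3 - <<'E'
from plan import *
plan([(-.16,-.1835,.06,12),(-.15,-.1835,.005,12),(-.124,-.1835,.005,12)],1)
E
```

```text
t 2.1 at (np.float64(-163.1), np.float64(-185.2), np.float64(148.6)) F [-0.6  0.1  0.1] op 0.02 q [-0.    0.01 -0.55 -0.05 -0.8  -1.39]
(-0.16, -0.1835, 0.06, 12) [-0.001, 0.002, -0.008] [0.17, -1.54, 8.73]
(-0.15, -0.1835, 0.005, 12) [-0.001, 0.002, -0.008] [0.18, -1.7, 14.32]
(-0.124, -0.1835, 0.005, 12) [-0.001, 0.002, -0.008] [0.2, 0.84, 14.86]
```

Emit:
apply_moves --pt "0 0 -0.01 0.2 -0.6 3.5 2" --pt "0 0 -0.01 0.2 -1.2 7 2" --pt "0 0 -0.01 0.2 -1.6 10 2" --pt "0 0 -0.01 0.2 -1.7 12.5 2" --pt "0 0 -0.01 0.2 -1.7 13.8 2" --pt "0 0 -0.01 0.2 -1.7 14.3 2" --pt "0 0 -0.01 0.2 -1.7 14.3 2" --pt "0 0 -0.01 0.2 -1 14.45 2" --pt "0 0 -0.01 0.2 -0.3 14.6 2" --pt "0 0 -0.01 0.2 0.3 14.75 2" --pt "0 0 -0.01 0.2 0.8 14.85 2" --pt "0 0 -0.01 0.2 0.8 14.85 2"

```text
clock: 3.1
ee_pos: [0.5178, -0.1723, 0.0059]
eef_rot: [0.069, 0.643, 0.758, 0.079]
ft_force: [0.4, 0.7, 1.2]
opening: 0.02
```

```bash
python3 - <<'E'
from plan import *
plan([(-.105,-.1835,.005,12),(-.085,-.1835,.005,13),(-.065,-.1835,.005,16),(-.055,-.1835,.006,20),(-.048,-.1835,.006,23)],1)
c=capture('side');P,ok,S,g,w=masks(c);boards(P,w,C,N,D)
cv2.imwrite('pics/s1.png',cv2.resize(cv2.cvtColor(c['pixels'][180:360,260:480],cv2.COLOR_RGB2BGR),None,fx=3,fy=3,interpolation=cv2.INTER_CUBIC))
E
```

```text
t 3.1 at (np.float64(-122.4), np.float64(-183.6), np.float64(5.9)) F [0.4 0.7 1.2] op 0.02 q [ 0.01  0.27 -0.65 -0.07 -0.44 -1.36]
(-0.105, -0.1835, 0.005, 12) [0.002, 0.002, 0.003] [0.01, 1.69, 0.45]
(-0.085, -0.1835, 0.005, 13) [-0.016, 0.002, 0.003] [0.01, 3.64, 0.87]
(-0.065, -0.1835, 0.005, 16) [-0.068, 0.002, 0.003] [0.0, 5.6, 1.29]
(-0.055, -0.1835, 0.006, 20) [-0.138, 0.002, 0.003] [-0.0, 6.6, 1.4]
(-0.048, -0.1835, 0.006, 23) [-0.19, 0.002, 0.003] [-0.0, 7.28, 1.55]
 board px [ 263  103   64   76 1055] fx [-0.263  -0.1667] fy [-0.2282 -0.0597] z [0.4431 0.4716] tilt [ 8.4 -7.3]
 board px [ 345  239   63   86 2634] fx [-0.1127  0.0037] fy [-0.2525 -0.1192] z [0.0098 0.1281] tilt [32.5 -1.6]
```

View pics/s1.png

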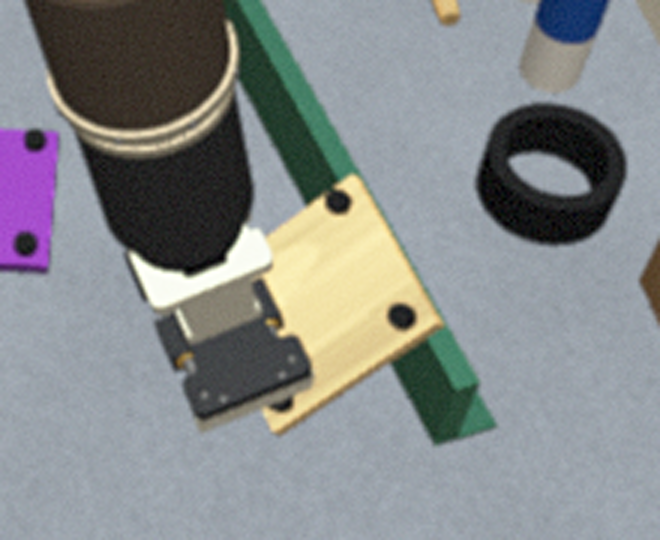

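The hand, at crop (245,370), sits at the board's lower edge between the feet. Pushing now.

Emit:
apply_moves --pt "0 0 0 0 0.6 0.15 2" --pt "0 0 0 0 1.2 0.3 2" --pt "0 0 0 0 1.7 0.4 2" --pt "0 0 0 0 2.2 0.5 2" --pt "-0.005 0 0 0 2.7 0.62 2" --pt "-0.01 0 0 0 3.2 0.75 2" --pt "-0.015 0 0 0 3.64 0.85 2" --pt "-0.03 0 0 0 4.1 0.95 2" --pt "-0.045 0 0 0 4.6 1.05 2" --pt "-0.06 0 0 0 5.1 1.15 2" --pt "-0.07 0 0 0 5.6 1.25 2" --pt "-0.07 0 0 0 5.6 1.25 2"

```text
clock: 4.15
ee_pos: [0.5595, -0.1649, 0.0033]
eef_rot: [0.084, 0.643, 0.755, 0.1]
ft_force: [-51.3, -6.3, 56.1]
opening: 0.02
```

```bash
python3 - <<'E'
from plan import *
plan([(-.06,-.1835,.006,18),(-.055,-.1835,.006,20),(-.052,-.1835,.006,22)],1)
for n in('side','top'):
    c=capture(n);P,ok,S,g,w=masks(c);boards(P,w,C,N,D)
    if n=='side':cv2.imwrite('pics/s2.png',cv2.resize(cv2.cvtColor(c['pixels'][180:360,260:480],cv2.COLOR_RGB2BGR),None,fx=3,fy=3,interpolation=cv2.INTER_CUBIC))
E
```

```text
t 4.15 at (np.float64(-80.0), np.float64(-183.0), np.float64(3.3)) F [-51.3  -6.3  56.1] op 0.02 q [ 0.02  0.31 -0.6  -0.1  -0.4  -1.35]
(-0.06, -0.1835, 0.006, 18) [-0.053, -0.002, -0.001] [-0.05, 2.0, 0.25]
(-0.055, -0.1835, 0.006, 20) [-0.088, -0.001, -0.001] [-0.05, 2.49, 0.38]
(-0.052, -0.1835, 0.006, 22) [-0.123, -0.001, -0.001] [-0.04, 2.78, 0.46]
 board px [ 277  104   63   77 1020] fx [-0.2431 -0.142 ] fy [-0.2296 -0.0612] z [0.4373 0.4659] tilt [10.6 -7. ]
 board px [ 350  238   59   86 1745] fx [-0.1051  0.0492] fy [-0.2711 -0.1041] z [1.000e-04 1.421e-01] tilt [26.9 -1.9]
 board px [349  97  58  19 649] fx [-0.1259  0.0355] fy [-0.2486 -0.07  ] z [0.0036 0.4252] tilt [-64.9  20.2]
 board px [427 115  69  76 365] fx [-0.2355 -0.1562] fy [-0.2184 -0.1373] z [0.4439 0.4666] tilt [14.8 -0. ]
 board px [248 120  30  30 361] fx [-0.1527 -0.1222] fy [0.0308 0.0647] z [0.4526 0.4597] tilt [6.1 3.7]
 board px [ 176  127   61   67 2952] fx [-0.1109  0.0054] fy [0.1264 0.2293] z [0.0095 0.099 ] tilt [37.8 -1.4]
 board px [ 357  131   67   29 1348] fx [-0.1907 -0.1538] fy [-0.1399 -0.0619] z [0.4402 0.449 ] tilt [7.8 1.7]
```

View pics/s2.png

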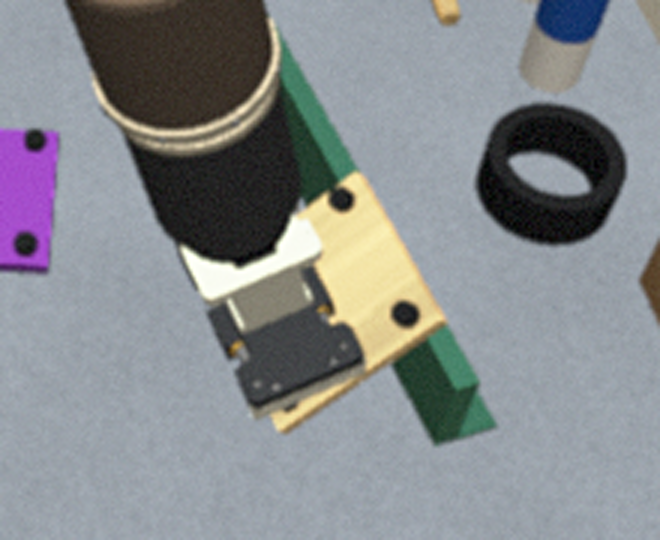

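```bash
python3 - <<'E'
from plan import *
c=capture('side');P=pts(c)
print('fx fy z (mm) at pixels')
for u,v in[(353,322),(356,322),(360,318),(370,310),(380,303),(390,298),(400,292),(404,288),(395,270),(385,250),(376,244),(380,270),(384,285),(372,250),(375,300)]:
    p=P[v,u]; print((u,v),c['pixels'][v,u],fence(p))
E
```

```text
fx fy z (mm) at pixels
(353, 322) [238 220 158] (np.float64(-104.6), np.float64(-246.2), np.float64(11.0))
(356, 322) [144 121  78] (np.float64(-99.3), np.float64(-249.1), np.float64(13.1))
(360, 318) [227 195 134] (np.float64(-91.0), np.float64(-247.8), np.float64(22.7))
(370, 310) [240 220 155] (np.float64(-70.9), np.float64(-246.7), np.float64(42.4))
(380, 303) [132 128 114] (np.float64(-70.5), np.float64(-270.6), np.float64(108.4))
(390, 298) [172 148 101] (np.float64(-32.2), np.float64(-248.5), np.float64(71.8))
(400, 292) [142 114  75] (np.float64(-11.8), np.float64(-247.7), np.float64(82.6))
(404, 288) [192 166 113] (np.float64(-5.1), np.float64(-247.6), np.float64(94.0))
(395, 270) [241 224 163] (np.float64(-4.4), np.float64(-205.2), np.float64(97.5))
(385, 250) [245 231 168] (np.float64(-2.7), np.float64(-154.8), np.float64(100.0))
(376, 244) [73 64 47] (np.float64(-15.1), np.float64(-136.6), np.float64(102.9))
(380, 270) [242 228 165] (np.float64(-25.9), np.float64(-186.1), np.float64(80.8))
(384, 285) [231 212 151] (np.float64(-31.0), np.float64(-218.0), np.float64(73.7))
(372, 250) [172 151 109] (np.float64(-407.4), np.float64(-691.1), np.float64(966.8))
(375, 300) [61 62 66] (np.float64(-88.9), np.float64(-277.5), np.float64(140.1))
```

```bash
python3 - <<'E'
from plan import *
c=capture('wrist');save(c,'w1.png');print(c['origin'],c['intrinsics'][0])
E
```

```text
[ 0.43410767 -0.18539873  0.16015738] [325.1922621    0.         279.31116305]
```

View pics/w1.png

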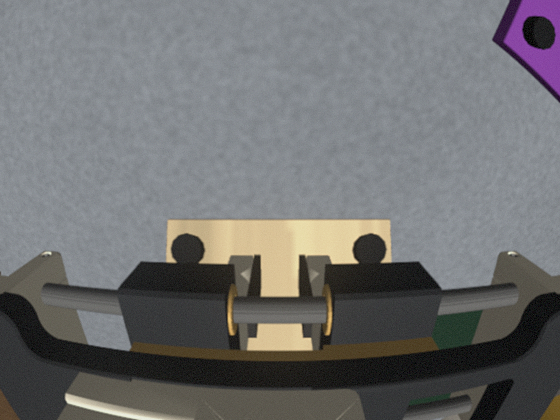

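The wrist view shows the board's lower edge at row 220, its feet at (188,248) and (370,248), and the fingers at (245,270) and (312,270). That puts the fingers past the edge, while the TCP reads z = 3 mm. I'll check this numerically before moving.

```bash
cat >> h.py <<'E'
def fish_proj(c,X):
    p=rot(c['rotation']).inv().apply(np.atleast_2d(X)-np.array(c['origin']));th=np.arctan2(np.hypot(p[:,0],p[:,1]),p[:,2]);a=np.arctan2(p[:,1],p[:,0]);K=c['intrinsics']
    return np.c_[K[0][2]+K[0][0]*th*np.cos(a),K[1][2]+K[1][1]*th*np.sin(a)]
def fish_pts(c):
    K=c['intrinsics'];z=c['range_z'];v,u=np.mgrid[:z.shape[0],:z.shape[1]];x=(u-K[0][2])/K[0][0];y=(v-K[1][2])/K[1][1];r=np.hypot(x,y)+1e-9
    return np.stack([x/r*np.tan(r)*z,y/r*np.tan(r)*z,z],-1)@rot(c['rotation']).as_matrix().T+np.array(c['origin'])
E
python3 - <<'E'
from plan import *
c=capture('wrist');s=get_state();r=rot(s['eef_rot']);p=s['ee_pos']
for o in[(0,0,0),(.02,0,0),(-.02,0,0),(.02,0,-.03),(.02,0,-.06),(0,.0095,0),(0,-.0095,0)]:
    print(o,fish_proj(c,p+r.apply(o)).round(0),fence(p+r.apply(o)))
P=fish_pts(c)
for u,v in[(280,224),(280,235),(280,250),(280,270),(280,290),(188,248),(180,280),(312,262),(312,280),(252,280),(320,262),(320,290),(280,335)]:
    print((u,v),c['pixels'][v,u],fence(P[v,u]))
E
```

```text
(0, 0, 0) [[279. 253.]] (np.float64(-80.0), np.float64(-183.0), np.float64(3.3))
(0.02, 0, 0) [[311. 253.]] (np.float64(-80.0), np.float64(-163.0), np.float64(3.3))
(-0.02, 0, 0) [[247. 253.]] (np.float64(-80.0), np.float64(-203.0), np.float64(3.3))
(0.02, 0, -0.03) [[316. 275.]] (np.float64(-87.7), np.float64(-163.1), np.float64(32.3))
(0.02, 0, -0.06) [[323. 306.]] (np.float64(-95.5), np.float64(-163.1), np.float64(61.3))
(0, 0.0095, 0) [[279. 267.]] (np.float64(-70.8), np.float64(-183.1), np.float64(5.8))
(0, -0.0095, 0) [[279. 239.]] (np.float64(-89.2), np.float64(-183.0), np.float64(0.9))
(280, 224) [219 195 153] (np.float64(-106.2), np.float64(-182.6), np.float64(10.1))
(280, 235) [219 194 153] (np.float64(-101.1), np.float64(-182.6), np.float64(13.6))
(280, 250) [220 199 153] (np.float64(-95.0), np.float64(-182.6), np.float64(19.2))
(280, 270) [219 197 153] (np.float64(-86.5), np.float64(-182.6), np.float64(26.4))
(280, 290) [218 197 151] (np.float64(-77.6), np.float64(-182.6), np.float64(33.2))
(188, 248) [42 39 34] (np.float64(-101.9), np.float64(-231.9), np.float64(26.9))
(180, 280) [31 27 26] (np.float64(-146.7), np.float64(-210.2), np.float64(98.0))
(312, 262) [103  98  86] (np.float64(-102.9), np.float64(-167.0), np.float64(38.8))
(312, 280) [115 109  96] (np.float64(-106.9), np.float64(-168.6), np.float64(55.8))
(252, 280) [38 33 29] (np.float64(-105.2), np.float64(-195.4), np.float64(53.9))
(320, 262) [99 93 81] (np.float64(-102.2), np.float64(-162.9), np.float64(38.0))
(320, 290) [95 89 77] (np.float64(-109.1), np.float64(-166.0), np.float64(64.3))
(280, 335) [221 197 153] (np.float64(-59.4), np.float64(-182.7), np.float64(50.8))
```

The fingertips rode over the edge because they were too high and too tilted: front corner at z ≈ 8 mm against the board's corner at 9 mm. They are now pressing into the face with about 76 N along its normal. I'll back off along that normal, then retry lower with an upright hand.

```bash
python3 - <<'E'
from plan import *
plan([(-.092,-.183,.017,15),(-.118,-.183,.05,12),(-.145,-.183,.05,0)],1)
E
```

```text
t 4.4 at (np.float64(-80.0), np.float64(-183.0), np.float64(3.3)) F [-50.6  -6.5  56.3] op 0.02 q [ 0.02  0.31 -0.6  -0.1  -0.4  -1.35]
(-0.092, -0.183, 0.017, 15) [-0.0, -0.001, -0.001] [0.01, -0.81, -1.63]
(-0.118, -0.183, 0.05, 12) [0.052, -0.001, -0.001] [0.01, -2.47, -5.49]
(-0.145, -0.183, 0.05, 0) [0.261, -0.002, -0.001] [0.01, -5.07, -6.19]
```

Emit:
apply_moves --pt "0 0 0 0 -0.8 -1.6 2" --pt "0 0 0 0 -1.6 -3.4 2" --pt "0.05 0 0 0 -2.5 -5.5 2" --pt "0.1 0 0 0 -3.5 -5.9 2" --pt "0.16 0 0 0 -4.3 -6.2 2" --pt "0.21 0 0 0 -5 -6.2 2" --pt "0.26 0 0 0 -5.1 -6.2 2" --pt "0.26 0 0 0 -5.1 -6.2 2"

```text
clock: 5.07
ee_pos: [0.4968, -0.1753, 0.0501]
eef_rot: [-0.0, 0.648, 0.762, 0.001]
ft_force: [1.7, -1.2, 1.5]
opening: 0.02
```

```bash
python3 - <<'E'
from plan import *
plan([(-.145,-.183,.002,0),(-.12,-.183,.002,0)],1)
c=capture('side');P,ok,S,g,w=masks(c);boards(P,w,C,N,D)
c=capture('wrist');P=fish_pts(c);H,S,V=cv2.split(cv2.cvtColor(c['pixels'],cv2.COLOR_RGB2HSV))
m=(H>10)&(H<28)&(S>50)&(V>120)&(P[...,2]<.15)&(P[...,2]>.003);k,l,st,_=cv2.connectedComponentsWithStats(m.astype(np.uint8));i=1+st[1:,4].argmax()
q=P[l==i];fx=(q[:,:2]-C)@N;fy=(q[:,:2]-C)@D
for a in np.arange(-.25,-.115,.01):
    t=abs(fy-a)<.003
    if t.sum()>5: j=np.where(t)[0][fx[t].argmin()];print(round(a,3),fx[j].round(4),q[j,2].round(4))
E
```

```text
t 5.07 at (np.float64(-143.7), np.float64(-183.3), np.float64(50.1)) F [ 1.7 -1.2  1.5] op 0.02 q [ 0.03  0.27 -0.51 -0.   -0.8  -1.44]
(-0.145, -0.183, 0.002, 0) [0.001, -0.001, 0.0] [0.02, -0.14, 4.81]
(-0.12, -0.183, 0.002, 0) [0.001, -0.001, 0.0] [0.02, 2.36, 4.81]
 board px [310  70  72  66 883] fx [-0.1887 -0.0985] fy [-0.2293 -0.0587] z [0.4939 0.5174] tilt [-1.5 -7.1]
 board px [280 144  31  54 962] fx [-0.1937 -0.0325] fy [-0.1765  0.2322] z [0.0045 0.4505] tilt [ 24.6 -46.1]
 board px [ 345  237   64   87 2483] fx [-0.1217  0.0078] fy [-0.2713 -0.11  ] z [0.0063 0.2118] tilt [25.5 -3.1]
-0.2 -0.078 0.0344
-0.19 -0.1385 0.117
-0.18 -0.0788 0.0353
-0.17 -0.1364 0.1164
-0.16 -0.0702 0.0419
```

Emit:
apply_moves --pt "0 0 0 0 0 2.5 2" --pt "0 0 0 0 0 4 2" --pt "0 0 0 0 0 4.7 2" --pt "0 0 0 0 0 4.8 2" --pt "0 0 0 0 0.8 4.8 2" --pt "0 0 0 0 1.6 4.8 2" --pt "0 0 0 0 2.2 4.8 2" --pt "0 0 0 0 2.6 4.8 2" --pt "0 0 0 0 3 4.8 2" --pt "0 0 0 0 3.4 4.8 2" --pt "0 0 0 0 3.8 4.8 2" --pt "0 0 0 0 3.8 4.8 2"

```text
clock: 6.17
ee_pos: [0.534, -0.1688, 0.0018]
eef_rot: [0.0, 0.648, 0.762, 0.002]
ft_force: [0.8, -0.9, -0.2]
opening: 0.0201
```

```bash
cat > look.py <<'E'
from plan import *
import sys
plan(eval(sys.argv[1]),1)
c=capture('side');P=pts(c);ok=masks(c)[4]
fx=(P[...,:2]-C)@N;fy=(P[...,:2]-C)@D;z=P[...,2]
m=ok&(z<.15)&(z>.002)&(fx>-.2)&(fx<.04)&(fy>-.29)&(fy<-.08)
# board strip on its right-hand side (free of the hand)
t=m&(fy<-.225)&(fy>-.262)
a,b=fx[t],z[t];f=np.polyfit(b,a,1);r=abs(a-np.polyval(f,b))<.006;f=np.polyfit(b[r],a[r],1)
print('strip n',t.sum(),'fx',np.percentile(a[r],[1,99]).round(4),'z',np.percentile(b[r],[1,99]).round(4),'angle',np.degrees(np.arctan2(1,f[0])).round(1),'face at z=0 fx',f[1].round(4))
if len(sys.argv)>2: cv2.imwrite('pics/'+sys.argv[2],cv2.resize(cv2.cvtColor(c['pixels'][180:360,260:480],cv2.COLOR_RGB2BGR),None,fx=3,fy=3,interpolation=cv2.INTER_CUBIC))
E
python3 look.py "[(-.09,-.183,.002,0),(-.075,-.183,.002,0),(-.065,-.183,.002,0)]"
```

```text
t 6.17 at (np.float64(-105.8), np.float64(-182.8), np.float64(1.8)) F [ 0.8 -0.9 -0.2] op 0.02 q [ 0.04  0.38 -0.48 -0.   -0.71 -1.45]
(-0.09, -0.183, 0.002, 0) [0.003, -0.002, -0.0] [-0.01, 1.58, -0.02]
(-0.075, -0.183, 0.002, 0) [0.003, -0.002, -0.0] [-0.01, 3.08, -0.01]
(-0.065, -0.183, 0.002, 0) [0.003, -0.002, -0.0] [-0.01, 4.08, -0.01]
strip n 453 fx [-0.097 -0.013] z [0.0094 0.0987] angle 45.1 face at z=0 fx -0.1079
```

This time it works: the force is low and the tilt is now 45°.

Emit:
apply_moves --pt "0 0 0 0 0.4 0 2" --pt "0 0 0 0 0.8 0 2" --pt "0 0 0 0 1.2 0 2" --pt "0 0 0 0 1.6 0 2" --pt "0 0 0 0 2 0 2" --pt "0 0 0 0 2.4 0 2" --pt "0 0 0 0 2.8 0 2" --pt "0 0 0 0 3.2 0 2" --pt "0 0 0 0 3.2 0 2"

```text
clock: 6.97
ee_pos: [0.5575, -0.1651, 0.0017]
eef_rot: [-0.005, 0.649, 0.761, -0.003]
ft_force: [-21.6, -3.2, 24.3]
opening: 0.0198
```

```bash
python3 look.py "[(-.073,-.183,.002,5),(-.07,-.183,.003,10),(-.065,-.183,.003,10),(-.06,-.183,.003,12),(-.055,-.183,.004,15),(-.052,-.183,.004,15)]"
```

```text
t 6.97 at (np.float64(-82.0), np.float64(-182.9), np.float64(1.7)) F [-21.6  -3.2  24.3] op 0.02 q [ 0.05  0.41 -0.42 -0.   -0.75 -1.46]
(-0.073, -0.183, 0.002, 5) [-0.098, -0.003, -0.002] [-0.01, 0.9, -0.04]
(-0.07, -0.183, 0.003, 10) [-0.186, -0.003, -0.002] [-0.01, 1.2, -0.15]
(-0.065, -0.183, 0.003, 10) [-0.186, -0.003, -0.002] [-0.01, 1.7, -0.15]
(-0.06, -0.183, 0.003, 12) [-0.221, -0.003, -0.002] [-0.01, 2.2, -0.16]
(-0.055, -0.183, 0.004, 15) [-0.273, -0.003, -0.002] [-0.01, 2.7, -0.26]
(-0.052, -0.183, 0.004, 15) [-0.273, -0.003, -0.002] [-0.01, 3.0, -0.27]
strip n 343 fx [-0.0876 -0.018 ] z [0.0087 0.1007] angle 53.9 face at z=0 fx -0.0915
```

The force has risen again along the face normal, so I'll look at both views before pushing harder.

```bash
python3 - <<'E'
from plan import *
c=capture('wrist');s=capture('side')
a=cv2.resize(c['pixels'][150:420,100:460],None,fx=1.1,fy=1.1);b=cv2.resize(s['pixels'][200:340,280:470],None,fx=2.1,fy=2.1)
h=297;im=np.zeros((h,a.shape[1]+b.shape[1],3),np.uint8);im[:a.shape[0],:a.shape[1]]=a[:h];im[:min(h,b.shape[0]),a.shape[1]:]=b[:h]
cv2.imwrite('pics/m3.png',im[...,::-1])
st=get_state();r=rot(st['eef_rot']);p=st['ee_pos']
for o in[(0,0,0),(.02,0,0),(0,.0095,0),(0,-.0095,0)]:
    print(o,fish_proj(c,p+r.apply(o)).round(0),fence(p+r.apply(o)))
P=fish_pts(c)
for u in(280,):
  for v in range(215,345,8): print((u,v),c['pixels'][v,u],fence(P[v,u]))
for u in(245,312,320):
  for v in range(235,300,12): print((u,v),c['pixels'][v,u],fence(P[v,u]))
E
```

```text
(0, 0, 0) [[279. 253.]] (np.float64(-82.0), np.float64(-182.9), np.float64(1.7))
(0.02, 0, 0) [[312. 253.]] (np.float64(-82.0), np.float64(-162.9), np.float64(1.8))
(0, 0.0095, 0) [[279. 267.]] (np.float64(-72.5), np.float64(-182.9), np.float64(1.6))
(0, -0.0095, 0) [[279. 239.]] (np.float64(-91.5), np.float64(-182.8), np.float64(1.8))
(280, 215) [133 136 142] (np.float64(-105.7), np.float64(-182.4), np.float64(-0.9))
(280, 223) [139 143 147] (np.float64(-100.6), np.float64(-182.4), np.float64(-0.9))
(280, 231) [143 148 149] (np.float64(-95.9), np.float64(-182.4), np.float64(0.2))
(280, 239) [221 199 150] (np.float64(-93.7), np.float64(-182.5), np.float64(8.2))
(280, 247) [215 193 145] (np.float64(-90.5), np.float64(-182.5), np.float64(12.8))
(280, 255) [215 192 143] (np.float64(-86.9), np.float64(-182.5), np.float64(16.1))
(280, 263) [219 196 148] (np.float64(-83.2), np.float64(-182.5), np.float64(18.9))
(280, 271) [219 196 148] (np.float64(-79.8), np.float64(-182.5), np.float64(22.4))
(280, 279) [217 192 147] (np.float64(-77.1), np.float64(-182.6), np.float64(26.9))
(280, 287) [222
[... 1436 characters left out ...]
.9), np.float64(-167.5), np.float64(48.8))
(312, 283) [108 104  88] (np.float64(-93.8), np.float64(-168.8), np.float64(62.3))
(312, 295) [60 60 52] (np.float64(-92.1), np.float64(-169.4), np.float64(69.6))
(320, 235) [131 136 140] (np.float64(-93.0), np.float64(-157.8), np.float64(-0.2))
(320, 247) [226 206 156] (np.float64(-90.0), np.float64(-159.1), np.float64(11.9))
(320, 259) [111 103  93] (np.float64(-94.0), np.float64(-162.4), np.float64(37.6))
(320, 271) [108 101  89] (np.float64(-93.5), np.float64(-163.9), np.float64(50.1))
(320, 283) [111 106  91] (np.float64(-93.2), np.float64(-165.2), np.float64(61.2))
(320, 295) [98 94 83] (np.float64(-94.0), np.float64(-166.5), np.float64(72.9))
```

View pics/m3.png

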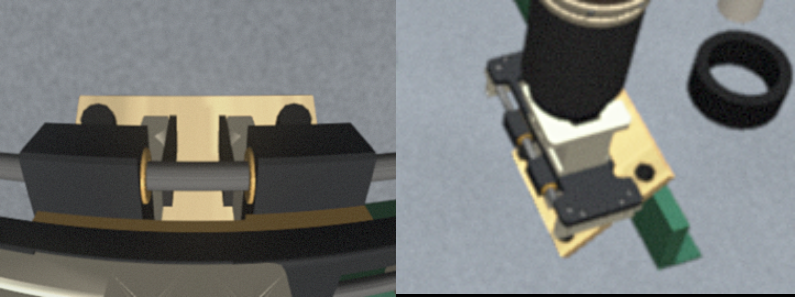

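```bash
python3 - <<'E'
from plan import *
c=capture('wrist');s=get_state();r=rot(s['eef_rot']);p=s['ee_pos'];P=fish_pts(c)
T=r.inv().apply((P-p).reshape(-1,3)).reshape(P.shape)*1e3
for u in(240,245,250,310,315):
    print(u,[(v,*T[v,u].round(0).astype(int).tolist(),'W' if int(c['pixels'][v,u][0])-int(c['pixels'][v,u][2])>40 else 'g') for v in range(244,264,3)])
for z in(0,-10,-20,-30,-40): print(z,fish_proj(c,p+r.apply([-.017,-.0115,z/1e3])).round(0),fish_proj(c,p+r.apply([-.017,0,z/1e3])).round(0))
E
```

```text
240 [(244, -23, -10, -9, 'W'), (247, -23, -8, -10, 'W'), (250, -23, -7, -12, 'W'), (253, -23, -6, -15, 'W'), (256, -20, -12, -32, 'g'), (259, -20, -12, -35, 'g'), (262, -20, -12, -39, 'g')]
245 [(244, -20, -9, -8, 'W'), (247, -20, -8, -10, 'W'), (250, -20, -7, -12, 'W'), (253, -20, -6, -14, 'W'), (256, -18, -12, -30, 'g'), (259, -17, -12, -35, 'g'), (262, -17, -12, -38, 'g')]
250 [(244, -17, -10, -9, 'W'), (247, -17, -9, -11, 'W'), (250, -17, -7, -12, 'W'), (253, -17, -6, -13, 'W'), (256, -15, -13, -32, 'g'), (259, -15, -12, -35, 'g'), (262, -14, -12, -39, 'g')]
310 [(244, 18, -9, -8, 'W'), (247, 18, -8, -10, 'W'), (250, 18, -7, -12, 'W'), (253, 18, -6, -13, 'W'), (256, 16, -12, -32, 'g'), (259, 16, -12, -34, 'g'), (262, 15, -13, -40, 'g')]
315 [(244, 21, -10, -9, 'W'), (247, 21, -8, -11, 'W'), (250, 21, -7, -12, 'W'), (253, 20, -6, -14, 'W'), (256, 18, -12, -32, 'g'), (259, 18, -12, -35, 'g'), (262, 18, -12, -38, 'g')]
0 [[251. 235.]] [[252. 253.]]
-10 [[250. 242.]] [[251. 260.]]
-20 [[248. 248.]] [[249. 267.]]
-30 [[247. 256.]] [[248. 275.]]
-40 [[245. 264.]] [[246. 285.]]
```

```bash
python3 - <<'E'
from plan import *
c=capture('wrist');s=get_state();r=rot(s['eef_rot']);p=s['ee_pos'];P=fish_pts(c)
T=r.inv().apply((P-p).reshape(-1,3)).reshape(P.shape)*1e3
for v in range(236,280,4): print(v,[(u,*T[v,u].round(0).astype(int).tolist(),int(c['pixels'][v,u].sum())) for u in(232,236,252,256,260,264,268)])
cv2.imwrite('pics/w4.png',cv2.resize(c['pixels'][200:330,180:380],None,fx=4,fy=4,interpolation=cv2.INTER_NEAREST)[...,::-1])
E
```

```text
236 [(232, -29, -10, 3, 423), (236, -27, -10, 3, 404), (252, -17, -10, 2, 401), (256, -14, -11, 1, 415), (260, -12, -10, 2, 418), (264, -9, -10, 3, 414), (268, -7, -10, 3, 405)]
240 [(232, -28, -12, -8, 577), (236, -25, -11, -7, 555), (252, -16, -11, -8, 563), (256, -14, -12, -8, 567), (260, -11, -11, -7, 571), (264, -9, -11, -7, 551), (268, -7, -11, -7, 550)]
244 [(232, -28, -9, -9, 571), (236, -25, -10, -10, 552), (252, -16, -10, -9, 560), (256, -14, -10, -9, 556), (260, -11, -10, -9, 554), (264, -9, -10, -9, 560), (268, -7, -10, -9, 559)]
248 [(232, -28, -8, -11, 578), (236, -25, -8, -11, 545), (252, -16, -8, -11, 560), (256, -14, -8, -11, 568), (260, -11, -7, -10, 555), (264, -9, -8, -11, 551), (268, -7, -8, -11, 555)]
252 [(232, -27, -7, -14, 574), (236, -25, -6, -13, 545), (252, -16, -6, -13, 554), (256, -13, -6, -13, 566), (260, -11, -6, -11, 554), (264, -9, -6, -13, 560), (268, -7, -6, -12, 540)]
256 [(232, -25, -12, -31, 283), (236, -22, -12, -32, 288), (252, -14, -12, -32, 361), (256, -12, -11, -29, 127), (260, -10, -11, -28, 310), (264, -9, -5, -15, 560), (268, -7, -4, -14
[... 249 characters left out ...]
 300), (252, -14, -11, -38, 205), (256, -12, -11, -38, 121), (260, -10, -7, -30, 282), (264, -9, -1, -18, 557), (268, -6, -1, -18, 545)]
268 [(232, -14, -40, -100, 121), (236, -21, -12, -44, 303), (252, -13, -11, -42, 145), (256, -11, -11, -42, 119), (260, -10, -5, -31, 274), (264, -9, 1, -20, 551), (268, -6, 1, -20, 551)]
272 [(232, -14, -39, -101, 117), (236, -20, -12, -49, 300), (252, -13, -11, -47, 116), (256, -11, -10, -46, 111), (260, -10, -3, -32, 226), (264, -9, 3, -21, 545), (268, -6, 2, -22, 555)]
276 [(232, -14, -38, -101, 119), (236, -20, -12, -53, 299), (252, -13, -11, -50, 103), (256, -11, -11, -50, 117), (260, -10, -2, -33, 214), (264, -9, 5, -22, 553), (268, -6, 4, -24, 528)]
```

View pics/w4.png

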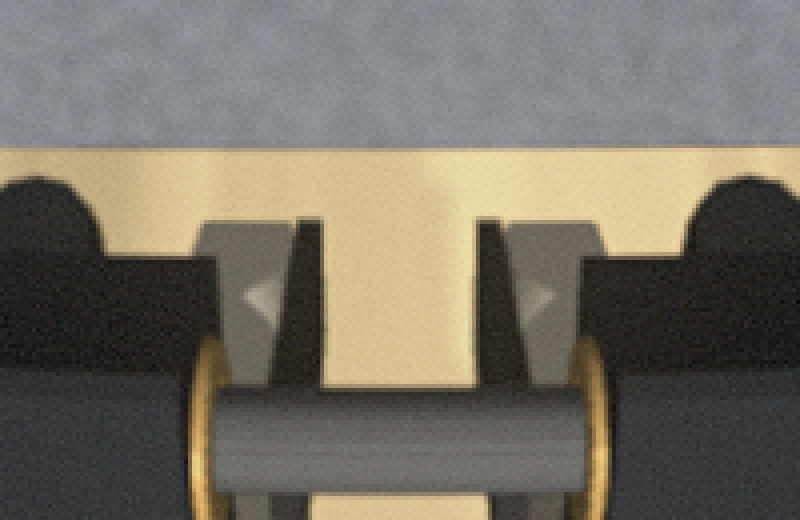

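This explains both jams. The pads end about 29 mm short of the reported TCP, at crop rows 220 and below. The finger front (y +12) meets the board face exactly there in both events. Putting the real tip at TCP − 29 mm, I'll back off and check by touching the table.

```bash
python3 - <<'E'
s=open('plan.py').read()
s=s.replace("return np.r_[C+N*fx+D*fy,z],R","return np.r_[C+N*fx+D*fy,z]+OFF*zt,R").replace("def pose","OFF=.029\ndef pose",1)
s=s.replace("'at',fence(p0)","'tip at',fence(p0-OFF*r0.apply([0,0,1]))")
open('plan.py','w').write(s)
from plan import *
plan([(-.10,-.183,.052,0),(-.15,-.183,.05,0),(-.15,-.183,.006,0)],1)
E
```

```text
t 7.22 tip at (np.float64(-81.7), np.float64(-183.0), np.float64(30.7)) F [-21.8  -3.4  23.1] op 0.02 q [ 0.05  0.41 -0.42 -0.   -0.75 -1.46]
(-0.1, -0.183, 0.052, 0) [-0.01, -0.003, -0.002] [-0.01, -1.82, -2.11]
(-0.15, -0.183, 0.05, 0) [-0.01, -0.003, -0.002] [-0.02, -6.82, -1.86]
(-0.15, -0.183, 0.006, 0) [-0.01, -0.003, -0.002] [-0.04, -6.77, 2.54]
```

Emit:
apply_moves --pt "0 0 0 0 -1 -1.1 2" --pt "-0.01 0 0 0 -2 -2.1 2" --pt "-0.01 0 0 0 -4.5 -2 2" --pt "-0.01 0 0 0 -6.8 -1.8 2" --pt "-0.01 0 0 0 -6.8 -0.5 2" --pt "-0.01 0 0 0 -6.8 0.8 2" --pt "-0.01 0 0 0 -6.8 1.5 2" --pt "-0.01 0 0 0 -6.8 2 2" --pt "-0.01 0 0 0 -6.8 2.3 2" --pt "-0.01 0 0 0 -6.8 2.5 2" --pt "-0.01 0 0 0 -6.8 2.5 2"

```text
clock: 8.13
ee_pos: [0.4903, -0.1757, -0.0229]
eef_rot: [-0.001, 0.649, 0.761, 0.001]
ft_force: [0.2, -0.3, 0.4]
opening: 0.0196
```

```bash
cat > wl.py <<'E'
from plan import *
import sys
plan(eval(sys.argv[1]),1)
c=capture('wrist');P=fish_pts(c);px=c['pixels'].astype(int)
w=(px[...,0]-px[...,2]>35)&(px[...,0]>120)
fx=(P[...,:2]-C)@N;fy=(P[...,:2]-C)@D;z=P[...,2]
m=w&(fx>-.2)&(fx<.05)&(z<.15)&(z>.003)
for a in(-.24,-.21,-.183,-.155,-.13):
    t=m&(abs(fy-a)<.002)
    if t.sum()<8: continue
    x,y=fx[t],z[t];i=x.argmin();f=np.polyfit(y,x,1) if np.ptp(y)>.5*np.ptp(x) else None
    print('fy',a,'n',t.sum(),'low corner',x[i].round(4),y[i].round(4),'slope',None if f is None else np.degrees(np.arctan2(1,f[0])).round(1))
E
python3 wl.py "[(-.13,-.183,.004,0),(-.11,-.183,.004,0),(-.1,-.183,.004,0),(-.08,-.183,.004,0),(-.07,-.183,.004,0)]"
```

```text
t 8.13 tip at (np.float64(-150.1), np.float64(-182.7), np.float64(6.1)) F [ 0.2 -0.3  0.4] op 0.02 q [ 0.03  0.37 -0.58 -0.01 -0.62 -1.44]
(-0.13, -0.183, 0.004, 0) [-0.0, -0.003, -0.002] [-0.03, 2.01, 0.21]
(-0.11, -0.183, 0.004, 0) [-0.0, -0.003, -0.002] [-0.03, 4.01, 0.21]
(-0.1, -0.183, 0.004, 0) [-0.0, -0.003, -0.002] [-0.03, 5.01, 0.21]
(-0.08, -0.183, 0.004, 0) [-0.0, -0.003, -0.002] [-0.03, 7.01, 0.21]
(-0.07, -0.183, 0.004, 0) [-0.0, -0.003, -0.002] [-0.02, 8.01, 0.21]
```

The reported TCP is at z = −23 mm with no contact force, so the 29 mm offset is confirmed. Pushing again with the real tip at z ≈ 4 mm.

Emit:
apply_moves --pt "0 0 0 0 1 0.2 2" --pt "0 0 0 0 2 0.2 2" --pt "0 0 0 0 3 0.2 2" --pt "0 0 0 0 3.8 0.2 2" --pt "0 0 0 0 4.4 0.2 2" --pt "0 0 0 0 4.9 0.2 2" --pt "0 0 0 0 5.4 0.2 2" --pt "0 0 0 0 5.9 0.2 2" --pt "0 0 0 0 6.4 0.2 2" --pt "0 0 0 0 6.8 0.2 2" --pt "0 0 0 0 6.8 0.2 2"

```text
clock: 9.1
ee_pos: [0.5585, -0.1648, -0.0246]
eef_rot: [-0.001, 0.649, 0.761, 0.001]
ft_force: [0.4, 0.7, -0.4]
opening: 0.0203
```

```bash
python3 wl.py "[(-.075,-.183,.005,6),(-.07,-.183,.006,10),(-.065,-.183,.006,13),(-.06,-.183,.006,15),(-.055,-.183,.006,15)]"; python3 look.py "[]" s5.png
```

```text
t 9.1 tip at (np.float64(-81.0), np.float64(-182.9), np.float64(4.4)) F [ 0.4  0.7 -0.4] op 0.02 q [ 0.05  0.45 -0.45 -0.   -0.68 -1.45]
(-0.075, -0.183, 0.005, 6) [-0.104, -0.003, -0.002] [-0.02, 0.91, -0.08]
(-0.07, -0.183, 0.006, 10) [-0.174, -0.003, -0.002] [-0.02, 1.61, -0.21]
(-0.065, -0.183, 0.006, 13) [-0.226, -0.003, -0.002] [-0.01, 2.25, -0.24]
(-0.06, -0.183, 0.006, 15) [-0.261, -0.003, -0.002] [-0.01, 2.85, -0.26]
(-0.055, -0.183, 0.006, 15) [-0.261, -0.003, -0.002] [-0.01, 3.35, -0.26]
fy -0.183 n 257 low corner -0.1076 0.0841 slope 115.6
t 9.15 tip at (np.float64(-81.1), np.float64(-182.9), np.float64(4.5)) F [-0.   0.2 -0.5] op 0.02 q [ 0.05  0.45 -0.45 -0.   -0.68 -1.45]
strip n 379 fx [-0.067  0.008] z [0.0095 0.1233] angle 56.9 face at z=0 fx -0.0734
```

View pics/s5.png

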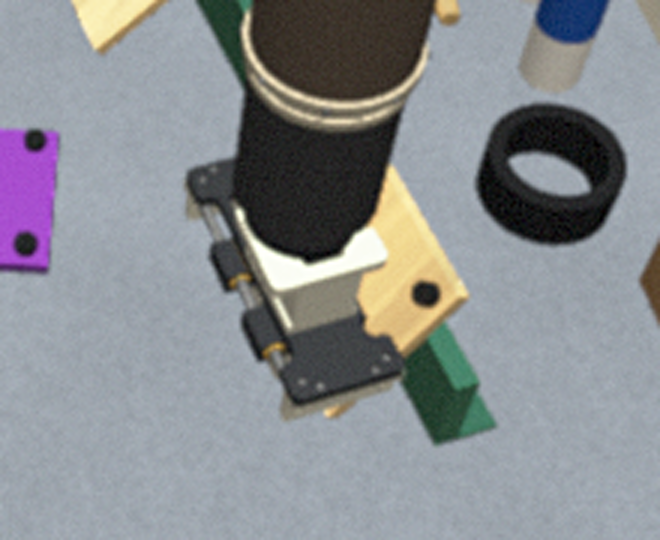

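The board is rising as planned: 57°, almost no force. Continuing with the hand tilting back.

Emit:
apply_moves --pt "-0.05 0 0 0 0.45 -0.04 2" --pt "-0.1 0 0 0 0.9 -0.08 2" --pt "-0.14 0 0 0 1.25 -0.15 2" --pt "-0.17 0 0 0 1.6 -0.2 2" --pt "-0.2 0 0 0 1.95 -0.23 2" --pt "-0.23 0 0 0 2.25 -0.25 2" --pt "-0.26 0 0 0 2.55 -0.26 2" --pt "-0.26 0 0 0 2.85 -0.26 2" --pt "-0.26 0 0 0 3.05 -0.26 2" --pt "-0.26 0 0 0 3.05 -0.26 2"

```text
clock: 10.03
ee_pos: [0.5891, -0.1601, -0.0216]
eef_rot: [0.083, 0.643, 0.755, 0.1]
ft_force: [-2.0, 0.2, 0.9]
opening: 0.0199
```

```bash
python3 look.py "[(-.055,-.183,.006,15),(-.08,-.183,.008,20),(-.13,-.183,.02,25),(-.16,-.183,.16,25)]"
```

```text
t 10.03 tip at (np.float64(-57.6), np.float64(-183.1), np.float64(6.5)) F [-2.   0.2  0.9] op 0.02 q [ 0.03  0.38 -0.56 -0.1  -0.37 -1.35]
(-0.055, -0.183, 0.006, 15) [-0.001, -0.002, -0.002] [0.0, 0.24, 0.11]
(-0.08, -0.183, 0.008, 20) [-0.088, -0.002, -0.002] [0.0, -1.87, -0.74]
(-0.13, -0.183, 0.02, 25) [-0.175, -0.002, -0.002] [-0.0, -6.14, -3.22]
(-0.16, -0.183, 0.16, 25) [-0.175, -0.002, -0.002] [0.03, -5.43, -17.52]
strip n 397 fx [-0.0461  0.0062] z [0.0099 0.1361] angle 68.8 face at z=0 fx -0.0504
```

Emit:
apply_moves --pt "0 0 0 0 0.2 0.05 2" --pt "0 0 0 0 0.35 0.09 2" --pt "0 0 0 0 0.35 0.09 2" --pt "0 0 0 0 0.35 0.09 2" --pt "0 0 0 0 -0.4 -0.1 2" --pt "0 0 0 0 -2 -0.6 2" --pt "0 0 0 0 -4 -1.5 2" --pt "0 0 0 0 -6.5 -3 2" --pt "0 0 0 0 -9 -5 2" --pt "0 0 0 0 -9 -5 2"

```text
clock: 10.92
ee_pos: [0.4855, -0.1763, 0.0045]
eef_rot: [0.083, 0.644, 0.754, 0.1]
ft_force: [-1.5, 0.3, -0.1]
opening: 0.0199
```

```bash
python3 look.py "[(-.15,-.183,.2,0),(-.05,-.183,.21,0),(.05,-.183,.21,0),(.035,-.183,.11,0)]"
```

```text
t 10.92 tip at (np.float64(-162.4), np.float64(-182.5), np.float64(32.5)) F [-1.5  0.3 -0.1] op 0.02 q [-0.01  0.22 -0.72 -0.13 -0.37 -1.29]
(-0.15, -0.183, 0.2, 0) [0.261, -0.003, -0.003] [0.01, 4.77, -15.96]
(-0.05, -0.183, 0.21, 0) [0.261, -0.003, -0.003] [0.04, 14.69, -14.35]
(0.05, -0.183, 0.21, 0) [0.261, -0.003, -0.003] [0.07, 24.35, -11.78]
(0.035, -0.183, 0.11, 0) [0.261, -0.003, -0.003] [0.03, 20.32, -2.5]
strip n 582 fx [-0.0432 -0.0002] z [0.0069 0.137 ] angle 72.5 face at z=0 fx -0.0445
```

The board stands by itself at 72.5° with nothing touching it. Moving up and over to the back.

Emit:
apply_moves --pt "0.06 0 0 0 1 -4 2" --pt "0.12 0 0 0 2 -8 2" --pt "0.2 0 0 0 3.5 -12 2" --pt "0.26 0 0 0 4.8 -16 3" --pt "0.26 0 0 0 8 -15.5 4" --pt "0.26 0 0 0 11.5 -15 4" --pt "0.26 0 0 0 15 -14.3 4" --pt "0.26 0 0 0 19 -13.2 4" --pt "0.26 0 0 0 22.5 -12.2 4" --pt "0.26 0 0 0 24.4 -11.8 4" --pt "0.26 0 0 0 24.4 -11.8 4" --pt "0.26 0 0 0 24.4 -11.8 4"

```text
clock: 11.97
ee_pos: [0.6919, -0.144, 0.1804]
eef_rot: [-0.001, 0.649, 0.761, 0.002]
ft_force: [-0.5, -0.5, 0.3]
opening: 0.0399
```

```bash
python3 look.py "[(.05,-.183,.11,0),(.015,-.183,.11,0),(-.025,-.183,.11,0),(-.06,-.183,.11,0)]" s6.png
```

```text
t 11.97 tip at (np.float64(54.0), np.float64(-183.7), np.float64(209.4)) F [-0.5 -0.5  0.3] op 0.04 q [ 0.07  0.42  0.06 -0.   -1.21 -1.48]
(0.05, -0.183, 0.11, 0) [0.002, -0.003, -0.002] [0.03, -0.42, 9.94]
(0.015, -0.183, 0.11, 0) [0.002, -0.003, -0.002] [0.02, -3.92, 9.94]
(-0.025, -0.183, 0.11, 0) [0.002, -0.003, -0.002] [0.02, -7.92, 9.93]
(-0.06, -0.183, 0.11, 0) [0.002, -0.003, -0.002] [0.01, -11.42, 9.92]
strip n 557 fx [-0.0428  0.0045] z [0.0085 0.1373] angle 71.6 face at z=0 fx -0.0453
```

View pics/s6.png

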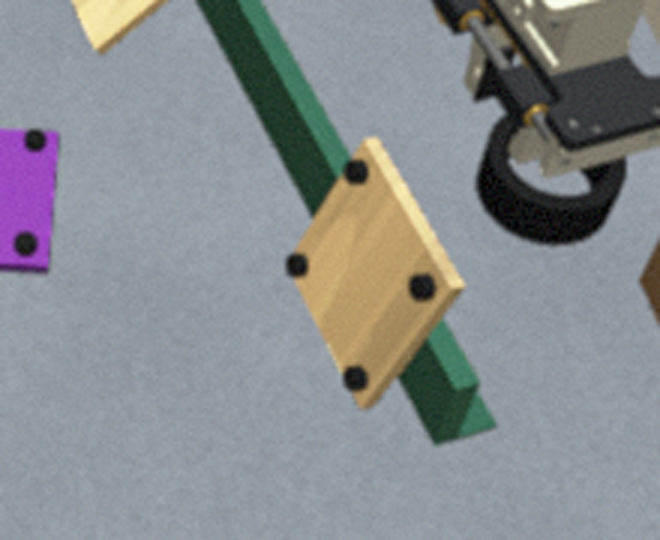

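The board stands square on the fence (crop 290–465, 140–410), with the hand behind it. Lowering, then pulling the top over.

Emit:
apply_moves --pt "0 0 0 0 -0.4 4 4" --pt "0 0 0 0 -0.4 8 4" --pt "0 0 0 0 -0.4 9.9 4" --pt "0 0 0 0 -1.5 9.9 4" --pt "0 0 0 0 -3 9.9 4" --pt "0 0 0 0 -4 9.9 4" --pt "0 0 0 0 -5 9.9 4" --pt "0 0 0 0 -6 9.9 4" --pt "0 0 0 0 -6.8 9.9 4" --pt "0 0 0 0 -7.3 9.9 4" --pt "0 0 0 0 -7.7 9.9 4" --pt "0 0 0 0 -7.7 9.9 4"

```text
clock: 13.02
ee_pos: [0.6147, -0.1562, 0.0822]
eef_rot: [-0.0, 0.649, 0.761, 0.002]
ft_force: [-0.3, 0.8, -0.4]
opening: 0.0398
```

```bash
python3 look.py "[(-.03,-.183,.11,0),(-.04,-.183,.11,0),(-.05,-.183,.11,0),(-.06,-.183,.11,0)]"
```

```text
t 13.02 tip at (np.float64(-24.2), np.float64(-183.4), np.float64(111.2)) F [-0.3  0.8 -0.4] op 0.04 q [ 0.06  0.39 -0.23 -0.   -0.95 -1.47]
(-0.03, -0.183, 0.11, 0) [0.002, -0.003, -0.002] [0.03, -0.58, 0.12]
(-0.04, -0.183, 0.11, 0) [0.002, -0.003, -0.002] [0.02, -1.58, 0.12]
(-0.05, -0.183, 0.11, 0) [0.002, -0.003, -0.002] [0.02, -2.58, 0.12]
(-0.06, -0.183, 0.11, 0) [0.002, -0.003, -0.002] [0.02, -3.58, 0.11]
strip n 202 fx [-0.0894 -0.0394] z [0.0093 0.1383] angle 108.9 face at z=0 fx -0.038
```

Emit:
apply_moves --pt "0 0 0 0 -0.4 0 4" --pt "0 0 0 0 -0.8 0 4" --pt "0 0 0 0 -1.2 0 4" --pt "0 0 0 0 -1.6 0 4" --pt "0 0 0 0 -2 0 4" --pt "0 0 0 0 -2.5 0 4" --pt "0 0 0 0 -3 0 4" --pt "0 0 0 0 -3.5 0 4" --pt "0 0 0 0 -3.5 0 4" --pt "0 0 0 0 -3.5 0 4"

```text
clock: 13.9
ee_pos: [0.5805, -0.1618, 0.0823]
eef_rot: [-0.0, 0.649, 0.761, 0.002]
ft_force: [0.2, -0.9, 0.4]
opening: 0.0402
```

```bash
python3 - <<'E'
from plan import *
plan([(.02,-.183,.2,0)],1)
c=capture('side');t=capture('top')
for x in(c,t):
    P,ok,S,g,w=masks(x);boards(P,w&(P[...,2]<.15),C,N,D)
im=np.hstack([cv2.resize(x,(390,290)) for x in(c['pixels'][100:380,160:540],t['pixels'][40:320,140:520])]);cv2.imwrite('pics/e1.png',im[...,::-1])
E
```

```text
t 13.9 tip at (np.float64(-58.9), np.float64(-183.4), np.float64(111.3)) F [ 0.2 -0.9  0.4] op 0.04 q [ 0.05  0.34 -0.3  -0.   -0.92 -1.46]
(0.02, -0.183, 0.2, 0) [0.003, -0.003, -0.002] [0.07, 7.91, -8.85]
 board px [ 280  136   56   62 1736] fx [-0.1095  0.0052] fy [0.1239 0.2512] z [0.0072 0.0989] tilt [37.9 -0.8]
 board px [ 293  265   84   69 3623] fx [-0.1925 -0.0537] fy [-0.2488 -0.1183] z [0.0129 0.0264] tilt [-0.1 -0. ]
 board px [ 176  127   46   67 2173] fx [-0.1104  0.0056] fy [0.1367 0.2335] z [0.0086 0.0993] tilt [36.7 -4.1]
 board px [ 368  135   45   67 2099] fx [-0.1935 -0.0561] fy [-0.2472 -0.1723] z [0.0181 0.0262] tilt [-0.3 -0.1]
```

View pics/e1.png

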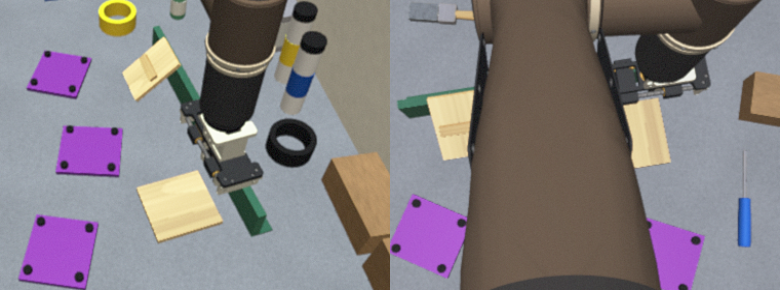

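The board lies bare face up at side-crop (180,205), level, with its centre at fx −123 mm. It is square to the fence, and the cleat board hasn't moved. Raising the hand clear and doing a final check.

Emit:
apply_moves --pt "0 0 0 0 0 -3 4" --pt "0 0 0 0 1 -6 4" --pt "0 0 0 0 2 -9 4" --pt "0 0 0 0 2 -10 4" --pt "0 0 0 0 2 -10 4" --pt "0 0 0 0 2 -10 4"

```text
clock: 14.5
ee_pos: [0.6006, -0.1586, 0.1823]
eef_rot: [0.0, 0.649, 0.761, 0.002]
ft_force: [-0.4, -0.5, -0.8]
opening: 0.0397
```

```bash
python3 - <<'E'
from plan import *
plan([],1)
c=capture('side');P,ok,S,g,w=masks(c);m=w&(P[...,2]<.15);boards(P,m,C,N,D)
fx=(P[...,:2]-C)@N;fy=(P[...,:2]-C)@D
t=m&(fy<-.08)&(P[...,2]<.03);q=np.c_[fx[t],fy[t]].astype(np.float32);print(cv2.minAreaRect(q),np.median(P[t][:,2]))
close_job()
E
```

```text
t 14.5 tip at (np.float64(-38.5), np.float64(-183.5), np.float64(211.3)) F [-0.4 -0.5 -0.8] op 0.04 q [ 0.05  0.28 -0.14 -0.   -1.15 -1.46]
 board px [ 280  136   56   62 1738] fx [-0.1092  0.0056] fy [0.1245 0.2471] z [0.0054 0.0991] tilt [38.4 -0.4]
 board px [ 293  265   84   69 3625] fx [-0.1925 -0.0534] fy [-0.2488 -0.1183] z [0.0129 0.0265] tilt [-0.1  0. ]
((-0.11899781227111816, -0.17777465283870697), (0.1465100646018982, 0.14934419095516205), 88.9188232421875) 0.021714948790096167
the job is handed in; nothing more can be done
```

The footed board now lies flat on its four feet in front of the fence, and I handed the job in at 14.5 s. No verdict was reported.

**Standing step:** I pushed the board's lower edge towards the fence until it stood on its own at about 72° for over a second. I then pulled its top over from behind.

**Final checks (side camera):**

| Check | Measured | Required |
|---|---|---|
| Height of the footed board | 22 mm | below 35 mm |
| Tilt from level | 0.1° | within 10° |
| Squareness to the fence | about 1° | within 14° |
| Centre in front of the fence | about 0.12 m | 0.05 to 0.25 m |

- **Cleat board:** its measured position is unchanged to within the camera's noise.
- **Hand:** it is clear of everything, about 21 cm above the table.

**What went wrong on the way:**
- **Two jammed pushes:** the first two pushes pressed on the board's face instead of its edge, with wrist forces of about 76 N and 33 N. Nothing was displaced in a harmful way. The first force is above the 40 N limit for the arm or gripper's body. I believe only the fingertips were pressing, but I could not confirm that.
- **Tool point disagreement:** the jams happened because the real fingertips end about 29 mm short of the reported TCP. I found this in the wrist-camera range data. Lowering the TCP to z = −23 mm without touching the table confirmed it, and I corrected every later move for it.

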